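# Turn on the push-and-turn safety valve

## Task

The drinking-water filter has been serviced: turn its safety valve back on. It is the valve with the straight bar grip on its knob: first push the knob in against its spring, then, without forcing it, turn it clockwise past the safety stop all the way to its end, and let go so that it springs back up. Leave the regulator beside it, the one with the round fluted knob, as it is set.

Things in the scene. Friction and masses are not known exactly. Their poses are not given: they have to be found in the camera images.
- valve_grip (a point): On the axis of the safety valve's knob (on a fixed white box 108x98 mm with brass side stubs): black disc 70 mm wide carrying an upright bar, 56 long, 12 thick. Point is inside the bar, 85 mm above the worktop when up; bar top 12 mm above it, disc face 16 mm below it. Moves with the knob. x along the bar to its white pointer line (at off, roughly away from the robot), y across it (pinch so), z up.
- valve_knob (a joint): Turn of the bar knob, rad, clockwise from above: 0 off, 1.4 fully on at the end stop; starts at 0 to 0.12. While up, a safety stop blocks it at 0.2; pushed in, it turns past. Beyond 0.9 it is clear, springs up when let go, and cannot turn back unless pushed in. Light friction (0.06 N m); it stays where left.
- valve_press (a joint): How far the bar knob is pushed straight down, m: 0 up, 0.008 bottom of travel. At least 0.005 clears the safety stop; about 0.007 is good. The spring pushes back with 5 N at the top, 10 N at the bottom. A firm pinch of the bar, or fingertips on the disc beside it, can push it.
- regulator_mark (a point): White mark on the flat top of the regulator's black round fluted knob (52 mm wide), 19 mm off its axis, 88 mm above the worktop; x points outward from the axis. Same white box and stubs as the safety valve, 0.2 to 0.55 m to its left or right. Turns easily without pushing; must not be turned. Over both, a bottle rack begins 0.61 m ahead of the robot, 0.42 m above the worktop.

How it is judged:
By the outcome, as a careful person would: the job done as asked, in the order asked, and still so for the second after the job is handed in, with the robot touching nothing.
It also fails if it takes over 38 s, if anything falls off the work surface, if the arm or the gripper's body presses on something with over 40 N, if the wrist force passes 120 N, or if a joint passes its speed limit or range.

## Robot

A 7-joint arm with a two-finger parallel gripper is mounted at the origin on a cart in front of the work surface, level with it; the furniture and walls round the work are solid. World frame = base frame: x ahead of the robot, y to its left, z up, the work surface at z = 0. Lengths are in mm, angles in rad, forces in N, time in s.
With the tool pointing down it reaches from about 425 to 1025 mm from the base axis. Payload 9.4 kg.
Tool frame: the origin (TCP) lies at the very end of the fingers, on their centre line; the grasp point (between the pads) lies 19 mm behind it; z points along the fingers, y is the line along which they close (so a half turn about z gives the same grasp; the last joint's range is limited). The gripper opens to 85 mm and grips with 20 to 120 N. Pads are 22 mm wide; open, the fingers measure 114 mm over their backs; the gripper's body (76 mm by 85 mm) begins 54 mm behind the grasp point. The pads swing forward as they close: fully open they stand 13 mm farther back than shut.
Start: joints at [-1.268, 0.599, -0.003, 1.599, 0.002, 0.943, -0.08], TCP at [268.787, 673.333, 231.275] pointing down, gripper open.
Joint ranges: [-2.57, 2.57], [-0.35, 1.97], [-1.29, 1.29], [0.11, 2.56], [-1.05, 4.19], [0.11, 1.86], [-2.63, 2.63]. Speed limits (rad/s): [2.22, 2.22, 3.01, 3.01, 3.14, 3.14, 3.14].

## Interface

Orientations are given as a unit quaternion [x, y, z, w].
In Python, from rig import r gives the robot as it stands.
- The arm moves only by the tool jog_arm, never from a script. Its argument "moves" is a list of rows, each a list of 3 entries, a list of its own where there are three numbers: the turn, a rotation vector about the tool's x, y, z in rad, then the shift along the tool's x, y, z in m, then the closure, from -1 (fully open) to 1 (shut). A call has exactly 10 rows; each row shifts and turns the commanded pose from where the row before left it, along the tool's axes as they then stand; what a row does not reach is not made up. A row lasts 1/10 s, in which the tool goes at most 50 mm and 8.59 degrees, less where a joint would pass 70% of its speed; a pose out of reach is approached as far as the arm can. A call with a gripper value outside its range is refused whole. The fingers move at their own pace and stop on an object; "newtons" is the grip in N (left out, the last holds). Time passes only in rows, so rows that do not move let the fingers close, or fill a call up. It gives the time, the measured TCP pose, the force, the opening and the grip force at its end, in the units of the state.
- r.get_state(): the state, without advancing time (a new reading comes with each control period).
- r.get_image(name): name is "side" or "top" or "wrist"; returns a dict with "image" (420x560x3 uint8, red, green, blue), "K" (3x3 intrinsics, pixels), "world_to_cam" (4x4, takes a point from world to camera coordinates). Camera axes: x right, y down, z forward; pixel columns grow to the right and rows downward; lengths in mm; the calibration is good to about 2 mm. A picture is of the moment at which its call begins. There is no depth.
- r.finish_job(): hands the job in; it is judged then, once.
Trained networks look in a picture, given as the dict that the camera call returned (one of the last four; its "shot" number tells which), for a name from the list of things; names that differ only in an ending like _2 or _b are one class to them, and where a whole thing is asked for, a point or a joint stands for the part that bears it (a point fixed in the world has none). Each returns a list of dicts, best first, with "p" (0 to 1); they miss things now and then, are a little off and sometimes report something else, mostly with a low value. They report only what shows in the picture. A call takes as long as a camera call.
- r.regions_of(query, picture): "region" (420x560 bool, what is visible of it) and "point" ([column, row] in pixels, amid what is visible of it).
The state is a dict: "t": time; "qpos": joint angles; "joint_vel": joint speeds; "joint_efforts": joint torques, N m; "tcp_pos": TCP position; "tcp_rot": TCP orientation; "contact_force": force on the tool from outside, world axes, zero at the start; "torque": the same for the moment, N m; "finger_gap": opening from 0.0 (shut) to 1.0 (fully open); "gripper_force": force on a finger pad.
Only numpy, scipy, OpenCV 4.12 (cv2) and the standard library are available. Lean on these libraries where they do the work, as an engineer would, in place of code of your own. Each camera call takes 0.05 s, during which the arm holds its last target. There are 200 camera calls.

## Working session

There is one attempt and no reset: what is moved stays moved. The work goes in short steps, Python scripts to look and compute and a tool call to move; the robot and the scene stay as the last step left them, time stands still between calls to the robot, and variables do not carry over. Pictures are saved under pics/ and viewed, at most 10 in all, crops included, and the job is handed in when it is done.

Besides the shell and the picture viewer there is one more tool, called as name(argument=value, ...), one argument or row to a line, values as JSON. jog_arm: Moves the arm, as the interface text tells. Its arguments: {"type":"object","properties":{"moves":{"type":"array"},"newtons":{"type":"number"}},"required":["moves"]}

```bash
mkdir -p pics; ls; cat > h.py <<'E'
from rig import r
import numpy as np, cv2
def look(name,tag,qs=('valve_grip','regulator_mark')):
    d=r.get_image(name); im=d['image'][:,:,::-1].copy()
    for q in qs:
        for o in r.regions_of(q,d)[:2]:
            print(name,q,round(o['p'],2),np.round(o['point'],1),int(o['region'].sum()))
    cv2.imwrite(f'pics/{tag}.png',im); return d
def on_plane(d,px,z):
    K=d['K'];M=d['world_to_cam'];R=M[:3,:3];c=-R.T@M[:3,3]
    v=R.T@np.linalg.inv(K)@np.array([px[0],px[1],1.]); return c+v*(z-c[2])/v[2]
E
python3 - <<'E'
from h import *
s=r.get_state();print({k:np.round(v,3) for k,v in s.items()})
a=look('top','top0');b=look('side','side0')
for d in(a,b):
  for q in('valve_grip','regulator_mark'):
    for o in r.regions_of(q,d)[:1]: print(q,on_plane(d,o['point'],88).round(1))
cv2.imwrite('pics/both0.png',cv2.resize(np.hstack([cv2.imread('pics/top0.png'),cv2.imread('pics/side0.png')]),(800,300)))
E
```

```text
pics
{'t': np.float64(0.0), 'qpos': array([-1.268,  0.6  , -0.003,  1.6  ,  0.002,  0.943, -0.08 ]), 'joint_vel': array([ 0.   , -0.   , -0.   , -0.001,  0.   , -0.   , -0.   ]), 'joint_efforts': array([-1.0000e-03, -7.7646e+01,  1.5650e+00, -2.5800e+01,  1.2000e-02,
        9.0000e-03,  0.0000e+00]), 'tcp_pos': array([268.639, 672.859, 230.388]), 'tcp_rot': array([ 0.189,  0.982, -0.001, -0.   ]), 'contact_force': array([-0.295, -0.582, -0.1  ]), 'torque': array([-0.021, -0.018,  0.023]), 'gripper_force': np.float64(0.0), 'finger_gap': np.float64(0.997)}
top valve_grip 0.68 [180.9 228.8] 815
top regulator_mark 0.9 [384.6 205.2] 497
side valve_grip 0.78 [264.7 172.8] 641
side regulator_mark 0.91 [313.8 322.1] 1001
valve_grip [452.4 172.9  88. ]
regulator_mark [ 503.3 -266.    88. ]
valve_grip [452.9 143.2  88. ]
regulator_mark [ 498.3 -281.9   88. ]
```

View pics/top0.png

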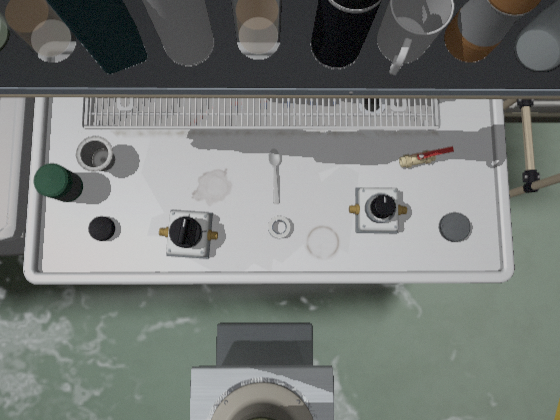

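The top view shows the bar-grip valve at about (186, 228) with its pointer facing away from the robot, and the regulator at (380, 207). From the two views the valve is near (452, 160). I'll go above it now.

jog_arm(
  moves=[
    [[0,0,0],[-0.027,-0.031,0],-1],
    [[0,0,0],[-0.027,-0.031,0],-1],
    [[0,0,0],[-0.027,-0.031,0],-1],
    [[0,0,0],[-0.027,-0.031,0],-1],
    [[0,0,0],[-0.027,-0.031,0],-1],
    [[0,0,0],[-0.027,-0.031,0],-1],
    [[0,0,0],[-0.027,-0.031,0],-1],
    [[0,0,0],[-0.027,-0.031,0],-1],
    [[0,0,0],[-0.027,-0.031,0],-1],
    [[0,0,0],[-0.027,-0.031,0],-1],
  ],
)

```text
t: 1.5
tcp_pos: [405.1, 283.8, 231.6]
tcp_rot: [0.189, 0.982, 0.0, 0.0]
contact_force: [1.6, -0.1, 0.9]
finger_gap: 0.999
gripper_force: 0.0
```

jog_arm(
  moves=[
    [[0,0,0],[-0.03,-0.033,0],-1],
    [[0,0,0],[-0.03,-0.033,0],-1],
    [[0,0,0],[-0.03,-0.033,0],-1],
    [[0,0,-0.1],[0,0,0],-1],
    [[0,0,-0.1],[0,0,0],-1],
    [[0,0,-0.1],[0,0,0],-1],
    [[0,0,-0.08],[0,0,0],-1],
    [[0,0,0],[0,0,0],-1],
    [[0,0,0],[0,0,0],-1],
    [[0,0,0],[0,0,0],-1],
  ],
)

```text
t: 2.5
tcp_pos: [451.5, 160.0, 231.3]
tcp_rot: [0.001, 1.0, 0.0, 0.0]
contact_force: [0.6, 0.4, -0.0]
finger_gap: 0.997
gripper_force: 0.0
```

```bash
python3 - <<'E'
from h import *
s=r.get_state();print({k:np.round(s[k],3) for k in('t','tcp_pos','tcp_rot','contact_force','qpos')})
d=look('wrist','w1')
for o in r.regions_of('valve_grip',d)[:1]: print(on_plane(d,o['point'],85))
E
```

```text
{'t': np.float64(2.5), 'tcp_pos': array([451.533, 160.046, 231.338]), 'tcp_rot': array([0.001, 1.   , 0.   , 0.   ]), 'contact_force': array([ 0.571,  0.403, -0.037]), 'qpos': array([-0.41 ,  0.308, -0.063,  2.146,  0.03 ,  0.688,  1.076])}
wrist valve_grip 0.71 [285.4 181.7] 4502
[442.56912198 165.13414396  85.        ]
```

View pics/w1.png

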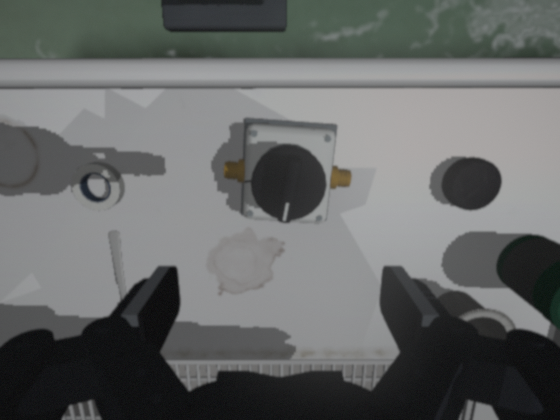

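The wrist view, with the robot side at the top, shows the disc centred near (289, 182) and the white pointer at (285, 212). The bar itself is too dark, so I'll brighten a crop to get its angle and overlay the model.

```bash
cat >> h.py <<'E'
def proj(d,P):
    M=d['world_to_cam'];p=(M[:3,:3]@np.asarray(P,float).T).T+M[:3,3];u=p@d['K'].T;return u[:,:2]/u[:,2:]
def overlay(d,c,a,zt,tag,k=6,box=(235,125,130,100)):
    x0,y0,w,h=box
    im=np.clip((d['image'][:,:,::-1]/255.)**.45*255,0,255).astype(np.uint8)[y0:y0+h,x0:x0+w]
    im=cv2.resize(im,None,fx=k,fy=k,interpolation=cv2.INTER_CUBIC); raw=im.copy()
    R=np.array([[np.cos(a),-np.sin(a)],[np.sin(a),np.cos(a)]])
    bar=np.array([[28,6],[28,-6],[-28,-6],[-28,6]])@R.T+c
    t=np.linspace(0,6.28,60);disc=35*np.c_[np.cos(t),np.sin(t)]+c
    for P,z,col in((bar,zt,(0,255,255)),(disc,zt-28,(0,255,0))):
        q=(proj(d,np.c_[P,np.full(len(P),z)])-[x0-.5,y0-.5])*k
        cv2.polylines(im,[q.astype(int)],True,col,1)
    cv2.imwrite(f'pics/{tag}.png',im); return raw
E
python3 - <<'E'
from h import *
d=r.get_image('wrist')
c=on_plane(d,(288.5,182),69)[:2];print(c)
# white pointer pixels
h=d['image'].astype(int).min(2);sub=h[196:226,270:306];ys,xs=np.nonzero(sub>120)
m=(ys<22);print(np.c_[xs[m]+270,ys[m]+196].mean(0))
p=on_plane(d,np.c_[xs[m]+270,ys[m]+196].mean(0),97)[:2];print(p)
a=np.arctan2(*(p-c)[::-1]);print(a)
overlay(d,c,a,97,'ov1')
E
```

```text
[446.32306189 168.29247961]
[286.08571429 211.        ]
[465.24698736 165.66984564]
-0.1377110758463131
```

View pics/ov1.png

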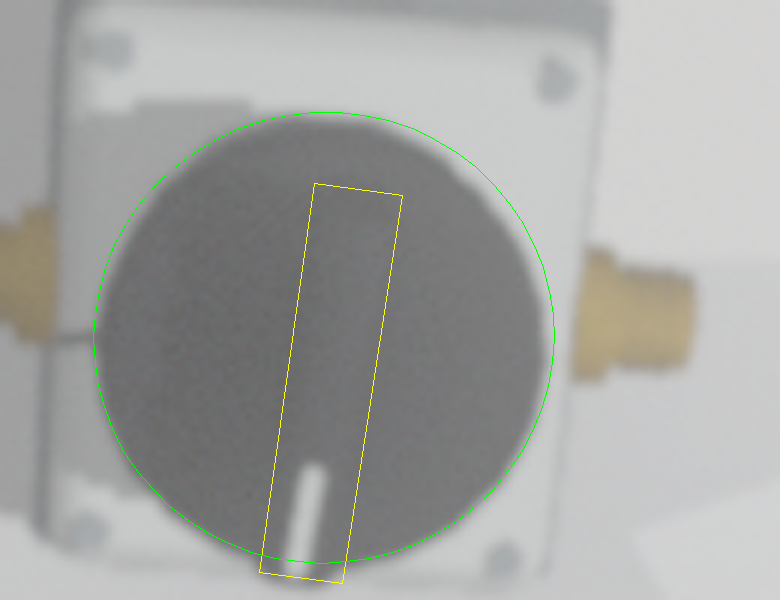

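The model fits: valve axis near (446.5, 167.5) and bar angle about −0.13 rad. Next I'll align, descend and pinch.

jog_arm(
  moves=[
    [[0,0,0.13],[0.005,0.0075,0.01],-1],
    [[0,0,0],[0,0,0.02],-1],
    [[0,0,0],[0,0,0.02],-1],
    [[0,0,0],[0,0,0.02],-1],
    [[0,0,0],[0,0,0.02],-1],
    [[0,0,0],[0,0,0.02],-1],
    [[0,0,0],[0,0,0.02],-1],
    [[0,0,0],[0,0,0.015],-1],
    [[0,0,0],[0,0,0.012],-1],
    [[0,0,0],[0,0,0],-1],
  ],
)

```text
t: 3.75
tcp_pos: [446.0, 167.4, 73.0]
tcp_rot: [0.065, 0.998, -0.001, -0.001]
contact_force: [-0.0, -0.4, -0.3]
finger_gap: 1.001
gripper_force: 0.0
```

jog_arm(
  moves=[
    [[0,0,0],[0,0,0],0.0],
    [[0,0,0],[0,0,0],0.2],
    [[0,0,0],[0,0,0],0.4],
    [[0,0,0],[0,0,0],0.5],
    [[0,0,0],[0,0,0],0.6],
    [[0,0,0],[0,0,0],0.7],
    [[0,0,0],[0,0,0],0.8],
    [[0,0,0],[0,0,0],0.9],
    [[0,0,0],[0,0,0],1],
    [[0,0,0],[0,0,0],1],
  ],
  newtons=40,
)

```text
t: 4.75
tcp_pos: [446.8, 168.0, 74.4]
tcp_rot: [0.065, 0.998, 0.0, 0.0]
contact_force: [-0.0, 3.7, 4.7]
finger_gap: 0.13
gripper_force: 42.8
```

```bash
python3 - <<'E'
from h import *
s=r.get_state();print({k:np.round(s[k],3) for k in('t','tcp_pos','tcp_rot','contact_force','torque','finger_gap','gripper_force')})
d=look('wrist','w2');look('side','s2')
E
```

```text
{'t': np.float64(4.75), 'tcp_pos': array([446.818, 168.014,  74.413]), 'tcp_rot': array([0.065, 0.998, 0.   , 0.   ]), 'contact_force': array([-0.017,  3.736,  4.697]), 'torque': array([ 1.022e+00,  5.900e-02, -1.000e-03]), 'finger_gap': np.float64(0.13), 'gripper_force': np.float64(42.761)}
wrist valve_grip 0.89 [277.7 247.8] 11372
side valve_grip 0.56 [261.9 172.9] 511
side regulator_mark 0.93 [319.3 321.8] 1033
```

View pics/w2.png

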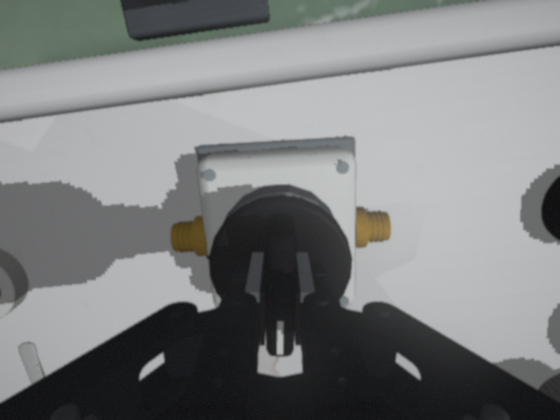

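The pads sit on both sides of the bar and the pointer shows at (280, 338), so the grasp is good. Push in next.

jog_arm(
  moves=[
    [[0,0,0],[0,0,0.001],1],
    [[0,0,0],[0,0,0.001],1],
    [[0,0,0],[0,0,0.001],1],
    [[0,0,0],[0,0,0.001],1],
    [[0,0,0],[0,0,0.001],1],
    [[0,0,0],[0,0,0.001],1],
    [[0,0,0],[0,0,0.001],1],
    [[0,0,0],[0,0,0.0],1],
    [[0,0,0],[0,0,0],1],
    [[0,0,0],[0,0,0],1],
  ],
  newtons=50,
)

```text
t: 6.05
tcp_pos: [446.8, 168.0, 67.6]
tcp_rot: [0.065, 0.998, 0.0, 0.0]
contact_force: [-0.2, 5.4, 8.2]
finger_gap: 0.128
gripper_force: 51.4
```

jog_arm(
  moves=[
    [[0,0,0],[0,0,0.0005],1],
    [[0,0,0],[0,0,0.0005],1],
    [[0,0,0],[0,0,0],1],
    [[0,0,0.05],[0,0,0],1],
    [[0,0,0.05],[0,0,0],1],
    [[0,0,0.05],[0,0,0],1],
    [[0,0,0.05],[0,0,0],1],
    [[0,0,0.05],[0,0,0],1],
    [[0,0,0.05],[0,0,0],1],
    [[0,0,0],[0,0,0],1],
  ],
)

```text
t: 7.05
tcp_pos: [447.0, 168.5, 66.7]
tcp_rot: [0.214, 0.977, 0.001, 0.001]
contact_force: [-1.1, 6.7, 9.6]
finger_gap: 0.13
gripper_force: 51.7
```

```bash
python3 - <<'E'
from h import *
s=r.get_state();print({k:np.round(s[k],3) for k in('t','tcp_pos','tcp_rot','contact_force','torque','finger_gap','gripper_force')})
E
```

```text
{'t': np.float64(7.05), 'tcp_pos': array([446.969, 168.528,  66.721]), 'tcp_rot': array([0.214, 0.977, 0.001, 0.001]), 'contact_force': array([-1.15 ,  6.739,  9.646]), 'torque': array([ 1.659,  0.171, -0.019]), 'finger_gap': np.float64(0.13), 'gripper_force': np.float64(51.713)}
```

Past the stop with low torque, so I'll continue.

jog_arm(
  moves=[
    [[0,0,0.08],[0,0,0],1],
    [[0,0,0.08],[0,0,0],1],
    [[0,0,0.08],[0,0,0],1],
    [[0,0,0.08],[0,0,0],1],
    [[0,0,0.08],[0,0,0],1],
    [[0,0,0.08],[0,0,0],1],
    [[0,0,0.08],[0,0,0],1],
    [[0,0,0.08],[0,0,0],1],
    [[0,0,0.08],[0,0,0],1],
    [[0,0,0.08],[0,0,0],1],
  ],
)

```text
t: 8.05
tcp_pos: [448.1, 169.5, 66.9]
tcp_rot: [0.578, 0.816, 0.002, 0.0]
contact_force: [1.8, 9.4, 8.4]
finger_gap: 0.126
gripper_force: 51.5
```

jog_arm(
  moves=[
    [[0,0,0.03],[0,0,0],1],
    [[0,0,0.03],[0,0,0],1],
    [[0,0,0.03],[0,0,0],1],
    [[0,0,0.02],[0,0,0],1],
    [[0,0,0.02],[0,0,0],1],
    [[0,0,0.02],[0,0,0],1],
    [[0,0,0],[0,0,0],1],
    [[0,0,0],[0,0,0],1],
    [[0,0,0],[0,0,0],1],
    [[0,0,0],[0,0,0],1],
  ],
)

```text
t: 9.05
tcp_pos: [448.4, 169.6, 67.0]
tcp_rot: [0.636, 0.772, 0.002, 0.0]
contact_force: [2.0, 10.4, 8.1]
finger_gap: 0.128
gripper_force: 51.5
```

```bash
cat > st.py <<'E'
from h import *
s=r.get_state();print({k:np.round(s[k],3) for k in('t','tcp_pos','tcp_rot','contact_force','torque','finger_gap','gripper_force')})
q=s['tcp_rot'];print('turned',2*np.arctan2(q[0],q[1])-.13, s['qpos'][6])
E
python3 st.py
```

```text
{'t': np.float64(9.05), 'tcp_pos': array([448.435, 169.569,  66.966]), 'tcp_rot': array([0.636, 0.772, 0.002, 0.   ]), 'contact_force': array([ 1.986, 10.406,  8.068]), 'torque': array([ 2.362, -0.54 , -0.018]), 'finger_gap': np.float64(0.128), 'gripper_force': np.float64(51.483)}
turned 1.2484552029571754 0.2257530758003307
```

jog_arm(
  moves=[
    [[0,0,0.02],[0,0,0],1],
    [[0,0,0.02],[0,0,0],1],
    [[0,0,0.02],[0,0,0],1],
    [[0,0,0.02],[0,0,0],1],
    [[0,0,0],[0,0,0],1],
    [[0,0,0],[0,0,0],1],
    [[0,0,0],[0,0,0],1],
    [[0,0,0],[0,0,0],1],
    [[0,0,0],[0,0,0],1],
    [[0,0,0],[0,0,0],1],
  ],
)

```text
t: 10.05
tcp_pos: [448.6, 169.6, 67.0]
tcp_rot: [0.666, 0.746, 0.002, 0.0]
contact_force: [3.4, 11.1, 8.7]
finger_gap: 0.131
gripper_force: 51.5
```

```bash
python3 st.py
```

```text
{'t': np.float64(10.05), 'tcp_pos': array([448.56 , 169.619,  66.989]), 'tcp_rot': array([0.666, 0.746, 0.002, 0.   ]), 'contact_force': array([ 3.355, 11.092,  8.729]), 'torque': array([ 2.472, -0.704,  0.036]), 'finger_gap': np.float64(0.131), 'gripper_force': np.float64(51.481)}
turned 1.328405933423614 0.1805585438073054
```

Torque has just begun to rise, so I'll take a little more.

jog_arm(
  moves=[
    [[0,0,0.02],[0,0,0],1],
    [[0,0,0.02],[0,0,0],1],
    [[0,0,0],[0,0,0],1],
    [[0,0,0],[0,0,0],1],
    [[0,0,0],[0,0,0],1],
    [[0,0,0],[0,0,0],1],
    [[0,0,0],[0,0,0],1],
    [[0,0,0],[0,0,0],1],
    [[0,0,0],[0,0,0],1],
    [[0,0,0],[0,0,0],1],
  ],
)

```text
t: 11.05
tcp_pos: [448.6, 169.4, 67.0]
tcp_rot: [0.681, 0.733, 0.002, 0.001]
contact_force: [3.7, 9.4, 8.1]
finger_gap: 0.126
gripper_force: 51.6
```

```bash
python3 st.py
```

```text
{'t': np.float64(11.05), 'tcp_pos': array([448.563, 169.409,  66.972]), 'tcp_rot': array([0.681, 0.733, 0.002, 0.001]), 'contact_force': array([3.719, 9.431, 8.146]), 'torque': array([ 2.166, -0.82 ,  0.339]), 'finger_gap': np.float64(0.126), 'gripper_force': np.float64(51.643)}
turned 1.3674293539191922 0.15834592005012615
```

End stop reached (torque 0.34 N m). Next I'll let it rise, open and retreat.

jog_arm(
  moves=[
    [[0,0,0],[0,0,-0.002],1],
    [[0,0,0],[0,0,-0.002],1],
    [[0,0,0],[0,0,-0.002],1],
    [[0,0,0],[0,0,-0.001],1],
    [[0,0,0],[0,0,0],1],
    [[0,0,0],[0,0,0],0.5],
    [[0,0,0],[0,0,0],0],
    [[0,0,0],[0,0,0],-0.5],
    [[0,0,0],[0,0,0],-1],
    [[0,0,0],[0,0,0],-1],
  ],
)

```text
t: 12.05
tcp_pos: [446.3, 167.1, 73.1]
tcp_rot: [0.682, 0.732, -0.0, -0.0]
contact_force: [-0.2, -0.0, -0.1]
finger_gap: 0.908
gripper_force: 0.0
```

jog_arm(
  moves=[
    [[0,0,0],[0,0,0],-1],
    [[0,0,0],[0,0,0],-1],
    [[0,0,0],[0,0,-0.01],-1],
    [[0,0,0],[0,0,-0.02],-1],
    [[0,0,0],[0,0,-0.03],-1],
    [[0,0,0],[0,0,-0.03],-1],
    [[0,0,0],[0,0,-0.03],-1],
    [[0,0,0],[0,0,-0.03],-1],
    [[0,0,0],[0,0,0],-1],
    [[0,0,0],[0,0,0],-1],
  ],
)

```text
t: 13.05
tcp_pos: [446.4, 167.8, 224.1]
tcp_rot: [0.681, 0.732, 0.001, -0.0]
contact_force: [-0.2, -1.0, -0.6]
finger_gap: 0.998
gripper_force: 0.0
```

```bash
python3 st.py; python3 - <<'E'
from h import *
d=look('wrist','w3',('valve_grip',)); o=r.regions_of('valve_grip',d)[0]
t=look('top','t3')
h=np.clip((d['image'][:,:,::-1]/255.)**.5*255,0,255).astype(np.uint8)
cv2.imwrite('pics/w3b.png',h)
E
```

```text
{'t': np.float64(13.05), 'tcp_pos': array([446.413, 167.849, 224.122]), 'tcp_rot': array([ 0.681,  0.732,  0.001, -0.   ]), 'contact_force': array([-0.22 , -0.964, -0.567]), 'torque': array([ 0.011,  0.006, -0.014]), 'finger_gap': np.float64(0.998), 'gripper_force': np.float64(0.0)}
turned 1.3691572307944102 -0.04740337763555209
wrist valve_grip 0.73 [280.3 185.9] 4702
top valve_grip 0.61 [184.  232.1] 690
top regulator_mark 0.72 [381.6 203.8] 486
```

View pics/w3b.png

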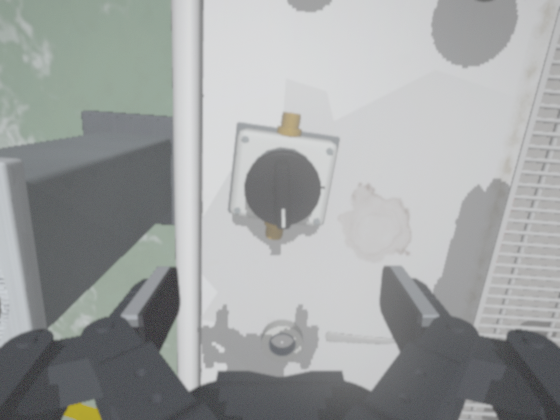

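The pointer at (283, 217) now faces −y, and the off tick at (322, 187) is uncovered. I'll measure the final angle the same way as at the start.

```bash
python3 - <<'E'
from h import *
d=r.get_image('wrist'); im=d['image'].astype(int).min(2)
sub=im[204:232,270:298];c=np.array([446.5,167.5])
ys,xs=np.nonzero((sub>110));m=ys<22
pts=np.c_[xs[m]+270,ys[m]+204]
W=np.array([on_plane(d,p,97)[:2] for p in pts]);p=W.mean(0)
print(len(W),p,'angle',np.arctan2(*(p-c)[::-1]))
u=np.linalg.svd(W-p)[2][0];print('line',np.arctan2(*(u*np.sign(-u[1]))[::-1]))
t=on_plane(d,(322,187),61)[:2];print('off tick',np.arctan2(*(t-c)[::-1]))
g=overlay(d,c,-.13-1.37,97,'ov3',6,(220,135,130,100))
E
```

```text
55 [450.42606026 151.3152196 ] angle -1.3328158468169045
line -1.455880284817306
off tick 0.0745527299833293
```

View pics/ov3.png

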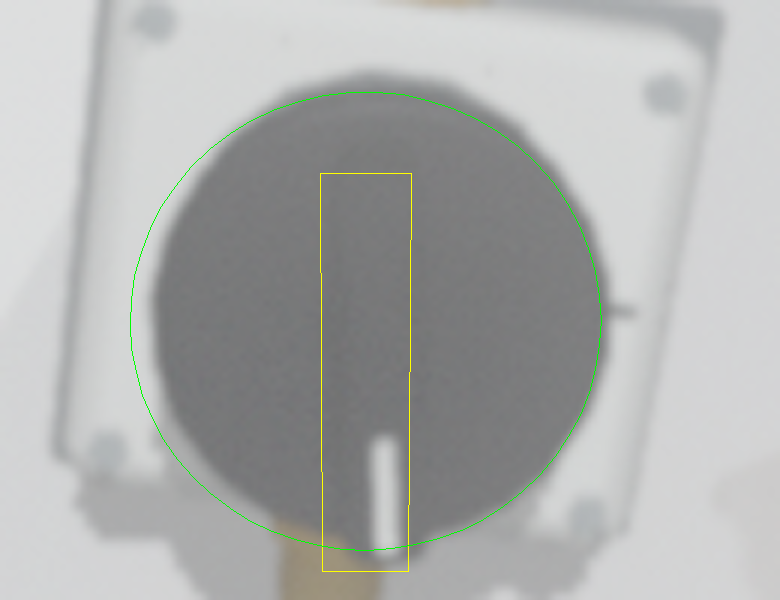

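The angle matches: the knob turned about 1.37 rad until torque rose sharply at the end stop. It is up and released, and the regulator was never approached.

```bash
python3 -c "
from rig import r
print(r.finish_job())"
```

```text
the job is handed in; nothing more can be done
None
```

I pushed the safety valve's knob in, turned it clockwise about 1.37 rad until torque rose at its end stop, and let it spring back up. The robot never went near the regulator, and I handed the job in at about 13 s; no verdict came back.

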